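Clear the glass bench: paperweight, jars and rods to their places

TASK

Clear up the glass-working bench. First, before moving anything else, set the finished violet paperweight on its base in the middle of the cream kiln tile, so that it cannot get knocked; then stand each jar of crushed glass upright, flat on the floor of the black bay of its own colour, and lay each glass rod flat inside the white tray of its own colour. Set things down rather than dropping them, never tip a jar over, and let everything go at the end.

Things in the scene. Friction and masses are not known exactly. Their poses are not given: they have to be found in the camera images.
- paperweight: Loose solid violet glass paperweight with six white dots around a yellow one on its domed top. Round, 52 mm across with straight sides up to 22 mm, then domed to 34 mm high, about 0.15 kg. Origin: centre of its flat base; z up.
- red_jar: Loose upright closed jar of red crushed glass, white paper band, white lid with a red disc on top. 46 mm across, 60 mm high, about 0.12 kg. Origin: centre of the underside; z up.
- blue_jar: Loose upright closed jar of blue crushed glass, white paper band, white lid with a blue disc on top. 46 mm across, 60 mm high, about 0.12 kg. Origin: centre of the underside; z up.
- amber_rod: Loose solid amber glass rod, round, 16 mm thick, 90 mm long, about 0.04 kg, lying on the bench (it can roll sideways). Origin: the middle of the rod, 8 mm above what it lies on; x runs along the rod, y and z turn with it as it rolls.
- green_rod: Loose solid green glass rod, round, 16 mm thick, 90 mm long, about 0.04 kg, lying on the bench (it can roll sideways). Origin: the middle of the rod, 8 mm above what it lies on; x runs along the rod, y and z turn with it as it rolls.
- kiln_tile: Fixed flat square cream kiln tile with a small dark dot near each corner, 100 by 100 mm, 12 mm thick. Origin: centre of the underside, on the bench (the top face is 12 mm above it); x and y along its sides, z up.
- red_bay: Fixed shallow black square bay, open on top, its floor lined in red, for the red jar. Outside 78 by 78 by 12 mm high, walls and floor 4 mm thick (inside 70 by 70 mm, 8 mm deep). Origin: centre of the underside, on the bench; x and y along its sides, z up.
- blue_bay: Fixed shallow black square bay, open on top, its floor lined in blue, for the blue jar. Outside 78 by 78 by 12 mm high, walls and floor 4 mm thick (inside 70 by 70 mm, 8 mm deep). Origin: centre of the underside, on the bench; x and y along its sides, z up.
- amber_tray: Fixed shallow white plastic tray, open on top, its floor lined in amber, for the amber glass rod. Outside 130 (x) by 70 (y) by 16 mm high, walls and floor 4 mm thick (inside 122 by 62 mm, 12 mm deep). Origin: centre of the underside, on the bench; x along its length, y across, z up.
- green_tray: Fixed shallow white plastic tray, open on top, its floor lined in green, for the green glass rod. Outside 130 (x) by 70 (y) by 16 mm high, walls and floor 4 mm thick (inside 122 by 62 mm, 12 mm deep). Origin: centre of the underside, on the bench; x along its length, y across, z up.
Things that resemble listed ones, but are neither listed nor needed, are in the scene too. Of the things that look like the amber_rod, take the one that is farthest to the robot's left at the start.

How it is judged:
By the outcome, as a careful person would: the job done as asked, in the order asked, and still so for the second after the job is handed in, with the robot touching nothing.
It also fails if it takes over 115 s, if anything falls off the work surface, if the arm or the gripper's body presses on something with over 40 N, if the wrist force passes 120 N, or if a joint passes its speed limit or range.

ROBOT

A 6-joint arm with a two-finger parallel gripper is mounted at the origin on the work surface. World frame = base frame: x ahead of the robot, y to its left, z up, the work surface at z = 0. Lengths are in mm, angles in rad, forces in N, time in s.
With the tool pointing down it reaches from about 350 to 975 mm from the base axis. Payload 7.1 kg.
Tool frame: the origin (TCP) lies on the centre line of the jaws, within the pads' length; the fingertips stand 17 mm ahead of it and the grasp point (between the pads) lies 2 mm behind it (tip_extent is the distance from the TCP to the fingertips, in mm); z points along the fingers, y is the line along which they close (so a half turn about z gives the same grasp; the last joint's range is limited). The gripper opens to 88 mm and grips with 3 to 60 N. Pads are 20 mm wide; open, the fingers measure 115 mm over their backs; the gripper's body (75 mm by 178 mm) begins 61 mm behind the grasp point.
Start: joints at [-1.312, 0.423, 1.63, -0, 1.089, -0.019], TCP at [171.419, -601.016, 239.675] pointing down, gripper open.
Joint ranges: [-3, 3], [-0.9, 2.11], [0.09, 2.58], [-1.31, 4.45], [0.11, 2.69], [-2.54, 2.54]. Speed limits (rad/s): [2.39, 2.39, 3.01, 3.14, 3.14, 3.14].

INTERFACE

Orientations are given as a rotation vector (axis times angle).
In Python, from workcell import get_obs, get_image, camera_model, close_job, look_for, outline_of, pinpoint, tip_extent gives the robot as it stands.
- The arm moves only by the shell command python3 -m jog 'ROWS'. ROWS is text: rows parted by semicolons, each of 7 numbers parted by spaces: the shift along the tool's x, y, z as a fraction of full scale, then the turn, a rotation vector about the tool's x, y, z as a fraction of full scale, then the closure, from -1 (fully open) to 1 (shut). A call has 1 to 8 rows; each row is the pose to reach, as a shift and turn from the pose commanded when the call began, along the tool's axes at that moment; what a row does not reach only later rows make up. Full scale, the value 1, is 0.2 m for a shift and 30 degrees for a turn. A row lasts 1/10 s, in which the tool goes at most 50 mm and 8.59 degrees, less where a joint would pass 70% of its speed; a pose out of reach is approached as far as the arm can. A call with a number of a shift or a turn outside -1 to 1 is refused whole. A call with a gripper value outside its range is refused whole. The fingers move at their own pace and stop on an object; the grip force is fixed at half the most. Time passes only in rows, so rows that repeat a pose let the fingers close. It gives the time, the measured TCP pose, the force, the opening and the grip force at its end, in the units of the state.
- get_obs(): the state, without advancing time (a new reading comes with each control period).
- get_image(name): name is "side" or "top"; returns the picture (420x560x3 uint8, red, green, blue); there is no depth.
- camera_model(name): a dict with "fx", "fy", "cx", "cy" (pixels), "origin" and "orientation" of the camera in the world. Camera axes: x right, y down, z forward; pixel columns grow to the right and rows downward; lengths in mm; the calibration is good to about 2 mm. A picture is of the moment at which its call begins. camera_model takes no time and is no camera call.
- close_job(): hands the job in; it is judged then, once.
Trained networks look in the newest picture that a camera, given by its name, has taken for a name from the list of things; names that differ only in an ending like _2 or _b are one class to them, and where a whole thing is asked for, a point or a joint stands for the part that bears it (a point fixed in the world has none). Each returns a list of dicts, best first, with "confidence" (0 to 1); they miss things now and then, are a little off and sometimes report something else, mostly with a low value. They report only what shows in the picture. A call takes as long as a camera call. They do not tell look-alikes from the thing itself.
- look_for(target, camera): "xyz" ([x, y, z] in mm, in the coordinates of the camera as it stood for that picture, good to about 4 mm: the middle of the surface that is visible of it).
- outline_of(target, camera): "mask" (420x560 bool, what is visible of it).
- pinpoint(target, camera): "xyz" ([x, y, z] in mm, in the coordinates of the camera as it stood for that picture, good to about 4 mm: a listed point, or the origin of a listed thing).
The state is a dict: "t": time; "qpos": joint angles; "qvel": joint speeds; "joint_torque": joint torques, N m; "ee_pos": TCP position; "orientation": TCP orientation; "ft_force": force on the tool from outside, world axes, zero at the start; "moment": the same for the moment, N m; "width": finger opening in mm; "grasp_force": force on a finger pad.
Only numpy, scipy, OpenCV 4.12 (cv2) and the standard library are available. Lean on these libraries where they do the work, as an engineer would, in place of code of your own. Each camera call takes 0.05 s, during which the arm holds its last target. There are 200 camera calls.

## Working session

There is one attempt and no reset: what is moved stays moved. The work goes in short steps, Python scripts to look and compute and a shell command to move; the robot and the scene stay as the last step left them, time stands still between calls to the robot, and variables do not carry over. Pictures are saved under pics/ and viewed, at most 14 in all, crops included, and the job is handed in when it is done.

```bash
mkdir -p pics; cat > h.py <<'E'
import numpy as np, cv2
from scipy.spatial.transform import Rotation as R
from workcell import *
def cam(n):
    m=camera_model(n); o=np.array(m["orientation"],float)
    Rm=R.from_rotvec(o).as_matrix() if o.size==3 else o.reshape(3,3)
    return m,Rm,np.array(m["origin"],float)
def w(n,p):
    m,Rm,o=cam(n); return Rm@np.array(p)+o
def pix(n,u,v,z):
    m,Rm,o=cam(n); d=Rm@np.array([(u-m["cx"])/m["fx"],(v-m["cy"])/m["fy"],1]); return o+d*(z-o[2])/d[2]
def proj(n,P):
    m,Rm,o=cam(n); q=Rm.T@(np.array(P)-o); return [m["fx"]*q[0]/q[2]+m["cx"],m["fy"]*q[1]/q[2]+m["cy"]]
def snap(n,f):
    im=get_image(n); cv2.imwrite("pics/"+f,cv2.cvtColor(im,cv2.COLOR_RGB2BGR)); return im
E
python3 - <<'E'
from h import *
np.set_printoptions(precision=1,suppress=True)
for c in("top","side"):
    print(c,camera_model(c))
    snap(c,c+"0.png")
    for n in "paperweight red_jar blue_jar amber_rod green_rod kiln_tile red_bay blue_bay amber_tray green_tray".split():
        for r in pinpoint(n,c): 
            P=w(c,r["xyz"]); print(n,round(r["confidence"],2),P,np.array(proj(c,P)))
o=get_obs();print(o["t"],o["ee_pos"],o["orientation"],tip_extent)
E
```

```text
top {'fx': 535.1813013593647, 'fy': 535.1813013593647, 'cx': 285.680904812122, 'cy': 209.69592548790325, 'origin': array([ 402.5,    4. , 1202. ]), 'orientation': array([-2.2,  2.1, -0.2])}
paperweight 0.71 [484.   10.6  -2.6] [278.8 251.9]
red_jar 0.78 [374.2 280.4   0.6] [155.9 299.8]
blue_jar 0.84 [ 444.5 -162.7   -7.1] [355.6 270.8]
amber_rod 0.83 [372.2  58.2   7. ] [256.4 302.2]
amber_rod 0.75 [793.4 -86.7   3.7] [322.8 119.1]
amber_rod 0.67 [445.9 171.3   8.3] [206.  267.8]
amber_rod 0.6 [769.5  97.4   5.9] [243.2 127.5]
amber_rod 0.23 [ 441.  -163.9   -3.5] [356.4 272.3]
green_rod 0.59 [ 363.3 -287.7    7. ] [413.4 308.5]
kiln_tile 0.87 [629.3 195.2   1.4] [198.8 186.9]
red_bay 0.7 [643.8  14.6  -3.1] [278.2 182.2]
blue_bay 0.65 [ 630.7 -202.8   -1. ] [373.1 189.1]
amber_tray 0.86 [509.5 411.8   1.3] [100.2 237.9]
green_tray 0.82 [ 541.3 -409.1    4.1] [465.2 229. ]
green_tray 0.23 [ 439.3 -160.9   -6.2] [354.9 273.1]
side {'fx': 479.3675496300026, 'fy': 479.3675496300026, 'cx': 268.37434745248197, 'cy': 212.08492235123987, 'origin': array([ 545.7, -988.2,  872.5]), 'orientat
[... 169 characters left out ...]
00.3 280.3]
blue_jar 0.76 [ 442.1 -164.9   -3.2] [222.5 272.9]
amber_rod 0.7 [372.2  61.3   7. ] [201.  212.5]
amber_rod 0.56 [795.  -87.8  12.6] [359.3 242.2]
amber_rod 0.52 [448.8 169.1   8.1] [229.3 188.4]
amber_rod 0.48 [772.9  91.6   6.3] [340.5 201.4]
green_rod 0.77 [ 367.9 -291.6    9.4] [187.  311.4]
green_rod 0.49 [647.9  18.1  -2.1] [299.3 221.6]
kiln_tile 0.91 [627.1 196.4  -0.2] [287.9 183.4]
red_bay 0.64 [650.5  17.3   0. ] [300.3 221.2]
red_bay 0.26 [509.8 407.9  -2. ] [249.6 148.1]
amber_tray 0.86 [508.5 406.4  -4. ] [249.3 148.9]
amber_tray 0.44 [487.3  15.2  -0.9] [241.6 223.9]
green_tray 0.72 [ 538.5 -406.8    1. ] [263.5 354.9]
1.1 [ 171.4 -601.   239.7] [3.1 0.4 0. ] 17.0
```

```bash
python3 -c "
import cv2
im=cv2.imread('pics/top0.png');cv2.imwrite('pics/top0b.png',cv2.resize(im[90:350,60:500],(800,473),interpolation=cv2.INTER_CUBIC))"
```

```text
(no output)
```

View pics/top0b.png

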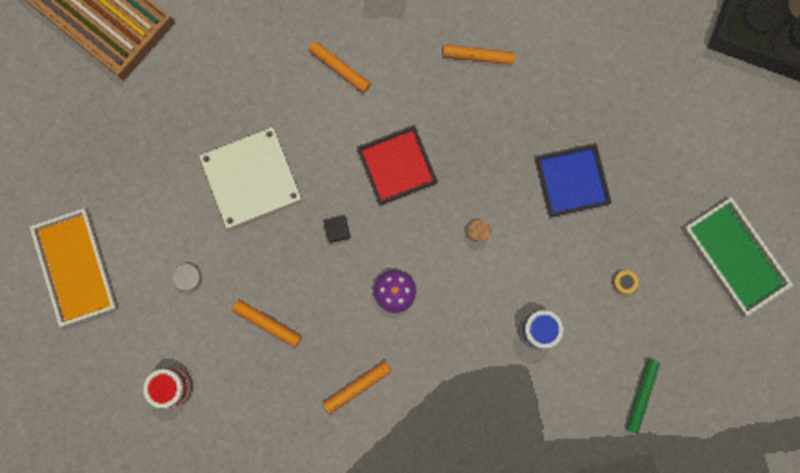

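View pics/side0.png

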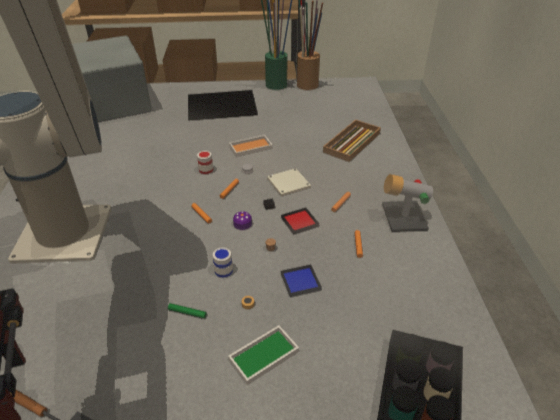

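Both pictures agree. In the top view (+y left, +x up) four amber rods show; the leftmost is at crop (267,322), world about (447,170). The paperweight is at crop (395,290), the tile at (250,178), and the bays and trays are clear of the arm. Next I'll refine these with the outlines.

```bash
cat >> h.py <<'E'
def rect(n,c,z,near=None):
    """mask(s) -> world-plane minAreaRect: centre, long-axis angle (deg), sizes"""
    out=[]
    for r in outline_of(n,c):
        v,u=np.nonzero(r["mask"])
        if len(u)<20 or r["confidence"]<.3: continue
        P=np.array([pix(c,a,b,z)[:2] for a,b in zip(u,v)],np.float32)
        (x,y),(a,b),t=cv2.minAreaRect(P)
        if b>a: a,b,t=b,a,t+90
        out.append((r["confidence"],np.array([x,y]),(t+90)%180-90,np.array([a,b])))
    return out
def plan(xyz,yaw=None):
    """shift in tool axes (units of 0.2 m) and turn about tool z (units of 30 deg); yaw = world angle deg of closing line"""
    o=get_obs(); T=R.from_rotvec(o["orientation"]); M=T.as_matrix()
    s=M.T@(np.array(xyz)-o["ee_pos"])/200
    cur=np.degrees(np.arctan2(M[1,1],M[0,1]))
    print("pos",o["ee_pos"],"yaw",cur,"q6",o["qpos"][5],"tilt",M[2,2],"shift",s.round(3))
    if yaw is not None:
        d=(yaw-cur+90)%180-90; print("turn z (tool, down => sign flip)",round(-d/30,3),"alt",round((-d+180*np.sign(d))/30,3))
E
python3 - <<'E'
from h import *
np.set_printoptions(precision=1,suppress=True)
get_image("top")
for n,z in dict(paperweight=22,red_jar=60,blue_jar=60,amber_rod=8,green_rod=8,kiln_tile=12,red_bay=12,blue_bay=12,amber_tray=16,green_tray=16).items():
    for r in rect(n,"top",z): print(n,*r)
plan([485,13,200],0); print(camera_model("top")["orientation"])
E
```

```text
paperweight 0.97 [487.2  15.1] -44.23499298095703 [49.8 48.4]
red_jar 0.82 [370.  274.7] -89.21003329753876 [54.8 43.4]
blue_jar 0.95 [ 441.4 -156.6] -63.092668533325195 [49.8 44.1]
amber_rod 0.81 [371.9  59.3] -52.52295684814453 [89.8 18.4]
amber_rod 0.8 [447.2 171.4] 60.238033294677734 [88.9 15. ]
amber_rod 0.72 [772.6  90.9] 53.25835418701172 [90.1 16. ]
amber_rod 0.65 [791.6 -86.8] 87.65011596679688 [83.8 14.9]
green_rod 0.82 [ 366.6 -287. ] -18.8848876953125 [88.9 16.5]
kiln_tile 0.89 [626.7 197. ] 23.988786697387695 [103.6 102.3]
red_bay 0.84 [645.9  14.6] 23.38764190673828 [81.7 78.8]
amber_tray 0.72 [511.7 407.3] 20.14652442932129 [132.6  73.6]
green_tray 0.92 [ 537.  -404.2] 33.41383361816406 [132.1  77.7]
pos [ 171.4 -601.   239.7] yaw -74.08492135360405 q6 -0.0189740563042545 tilt -0.9999999995287528 shift [ 2.4 -2.5  0.2]
turn z (tool, down => sign flip) -2.469 alt 3.531
[-2.2  2.1 -0.2]
```

```bash
r="0.8 -0.83 0.1 0 0 0 -1"; python3 -m jog '0.8 -0.83 0.1 0 0 0 -1;0.8 -0.83 0.1 0 0 0 -1;0.8 -0.83 0.1 0 0 0 -1;0.8 -0.83 0.1 0 0 0 -1;0.8 -0.83 0.1 0 0 0 -1;0.8 -0.83 0.1 0 0 0 -1;0.8 -0.83 0.1 0 0 0 -1'
python3 -m jog '0.8 -0.83 0.1 0 0 0 -1;0.8 -0.83 0.1 0 0 0 -1;0.8 -0.83 0.1 0 0 0 -1;0.8 -0.83 0.1 0 0 0 -1;0.8 -0.83 0.1 0 0 0 -1;0.8 -0.83 0.1 0 0 0 -1;0.8 -0.83 0.1 0 0 0 -1'
python3 -m jog '0.8 -0.83 0.2 0 0 -0.73 -1;0.8 -0.83 0.2 0 0 -0.73 -1;0.8 -0.83 0.2 0 0 -0.73 -1;0.8 -0.83 0.2 0 0 -0.73 -1;0.8 -0.83 0.2 0 0 -0.73 -1;0.8 -0.83 0.2 0 0 -0.73 -1;0.8 -0.83 0.2 0 0 -0.73 -1'
python3 - <<'E'
from h import *
np.set_printoptions(precision=1,suppress=True)
plan([486.5,15,150],-30)
f=lambda a,b:(60+a*.55,90+b*.55)
print("redlid",pix("top",*f(162,389),60),"bluelid",pix("top",*f(544,329),60),"bluebay",pix("top",*f(573,180),8),"amberrod",pix("top",*f(267,322),8),"pw",pix("top",*f(395,290),30))
E
```

```text
t: 2.35
ee_pos: [280.2, -397.4, 220.0]
orientation: [3.11, 0.438, 0.0]
ft_force: [-1.0, -0.6, 0.6]
width: 88.1
grasp_force: 0.0
t: 3.05
ee_pos: [388.7, -194.7, 199.9]
orientation: [3.11, 0.436, 0.001]
ft_force: [-0.6, 0.3, -0.3]
width: 87.7
grasp_force: 0.0
t: 3.75
ee_pos: [496.8, 8.3, 159.5]
orientation: [2.972, 1.017, -0.001]
ft_force: [-0.2, 0.1, 0.2]
width: 87.5
grasp_force: 0.0
pos [496.8   8.3 159.5] yaw -52.203588794757806 q6 0.9044924063641218 tilt -0.9999998387415631 shift [-0.  -0.1  0. ]
turn z (tool, down => sign flip) -0.74 alt 5.26
redlid [366.9 280.7  60. ] bluelid [ 441.9 -161.    60. ] bluebay [ 629.3 -206.     8. ] amberrod [447.4 169.6   8. ] pw [487.1  14.   30. ]
```

```bash
sed -i 's/"shift",s.round(3)/"shift",[round(float(v),3) for v in s]/' h.py
python3 -m jog '-0.02 -0.058 0 0 0 -0.74 -1;-0.02 -0.058 0 0 0 -0.74 -1;-0.02 -0.058 0.1 0 0 -0.74 -1;-0.02 -0.058 0.3 0 0 -0.74 -1;-0.02 -0.058 0.5 0 0 -0.74 -1;-0.02 -0.058 0.62 0 0 -0.74 -1;-0.02 -0.058 0.69 0 0 -0.74 -1;-0.02 -0.058 0.69 0 0 -0.74 -1'
python3 -m jog '0 0 0 0 0 0 1;0 0 0 0 0 0 1;0 0 0 0 0 0 1;0 0 0 0 0 0 1;0 0 0 0 0 0 1;0 0 0 0 0 0 1;0 0 0 0 0 0 1;0 0 0 0 0 0 1'
python3 -c "
from h import *
plan([626.5,196.5,33.5])"
```

```text
t: 4.55
ee_pos: [485.1, 14.7, 20.6]
orientation: [-2.721, -1.567, 0.004]
ft_force: [0.1, 0.9, 0.0]
width: 88.0
grasp_force: 0.0
t: 5.35
ee_pos: [486.9, 16.3, 22.3]
orientation: [2.719, 1.571, 0.002]
ft_force: [-0.4, 0.9, 6.6]
width: 51.4
grasp_force: 30.0
pos [486.88739774  16.29975747  22.32777544] yaw -29.961187243290507 q6 0.5321461191679947 tilt -0.9999988253554579 shift [1.129, 0.155, -0.055]
```

```bash

python3 -m jog '0 0 -0.1 0 0 0 1;0 0 -0.25 0 0 0 1;0.1 0.01 -0.4 0 0 0 1;0.35 0.05 -0.4 0 0 0 1;0.565 0.078 -0.4 0 0 0 1;0.565 0.078 -0.4 0 0 0 1'
python3 -m jog '0.2 0.03 0 0 0 0 1;0.4 0.05 0 0 0 0 1;0.565 0.078 0 0 0 0 1;0.565 0.078 0 0 0 0 1;0.565 0.078 0 0 0 0 1'
python3 - <<'E'
from h import *
plan([626.5,196.5,33.5])
snap("top","t1.png"); snap("side","s1.png")
np.set_printoptions(precision=1,suppress=True)
for c in("top","side"):
  for n in("paperweight","kiln_tile"):
    for r in pinpoint(n,c)[:1]: print(c,n,r["confidence"],w(c,r["xyz"]))
E
```

```text
t: 5.95
ee_pos: [560.0, 110.1, 102.7]
orientation: [2.717, 1.575, 0.008]
ft_force: [0.2, -0.3, -1.9]
width: 51.1
grasp_force: 30.0
t: 6.45
ee_pos: [625.0, 196.3, 100.7]
orientation: [-2.719, -1.572, 0.004]
ft_force: [-0.2, -0.1, -1.1]
width: 51.4
grasp_force: 30.0
pos [625.04696964 196.25157362 100.74671852] yaw -29.92298344634214 q6 0.8085640012070109 tilt -0.9999973522498657 shift [0.005, 0.006, 0.336]
top kiln_tile 0.72 [625.  197.8   3.2]
side paperweight 0.65 [625.4 195.6  79.3]
side kiln_tile 0.94 [629.3 195.9  -1.8]
```

```bash

python3 -m jog '0.01 0.003 0.12 0 0 0 1;0.01 0.003 0.24 0 0 0 1;0.01 0.003 0.3 0 0 0 1;0.01 0.003 0.32 0 0 0 1;0.01 0.003 0.33 0 0 0 1;0.01 0.003 0.335 0 0 0 1;0.01 0.003 0.335 0 0 0 1;0.01 0.003 0.335 0 0 0 1'
```

```text
t: 7.55
ee_pos: [628.2, 198.0, 35.5]
orientation: [2.72, 1.571, 0.002]
ft_force: [0.6, 0.4, -1.2]
width: 51.1
grasp_force: 30.0
```

```bash

python3 -m jog '0 0 0.005 0 0 0 1;0 0 0.005 0 0 0 1;0 0 0.005 0 0 0 1'
python3 -m jog '0 0 0.005 0 0 0 1;0 0 0.005 0 0 0 1;0 0 0.005 0 0 0 1'
```

```text
t: 7.85
ee_pos: [628.1, 198.0, 34.4]
orientation: [2.72, 1.571, 0.002]
ft_force: [-0.3, 0.7, 5.7]
width: 51.3
grasp_force: 30.0
t: 8.15
ee_pos: [628.1, 198.0, 34.3]
orientation: [2.72, 1.571, 0.002]
ft_force: [-3.4, -1.6, 13.3]
width: 50.7
grasp_force: 30.0
```

```bash

python3 -m jog '0 0 0 0 0 0 -1;0 0 0 0 0 0 -1;0 0 0 0 0 0 -1;0 0 0 0 0 0 -1;0 0 0 0 0 0 -1;0 0 -0.1 0 0 0 -1;0 0 -0.3 0 0 0 -1;0 0 -0.5 0 0 0 -1'
python3 - <<'E'
from h import *
plan([370,280,130])
im=snap("side","s2.png"); cv2.imwrite("pics/s2c.png",cv2.resize(cv2.cvtColor(im,cv2.COLOR_RGB2BGR)[120:300,170:410],(800,600)))
np.set_printoptions(precision=1,suppress=True)
for n in("paperweight","kiln_tile","red_jar"):
    for r in pinpoint(n,"side")[:1]: print(n,r["confidence"],w("side",r["xyz"]))
E
```

```text
t: 8.95
ee_pos: [626.9, 197.6, 132.8]
orientation: [-2.72, -1.571, 0.004]
ft_force: [-0.4, -0.2, -0.0]
width: 87.9
grasp_force: 0.0
pos [626.8994346  197.60063413 132.75935057] yaw -29.982932577057657 q6 0.810521503333294 tilt -0.9999970173002612 shift [-0.285, -1.318, 0.017]
paperweight 0.55 [622.9 200.4  14.5]
red_jar 0.54 [372.7 279.7  -3.1]
```

View pics/s2c.png

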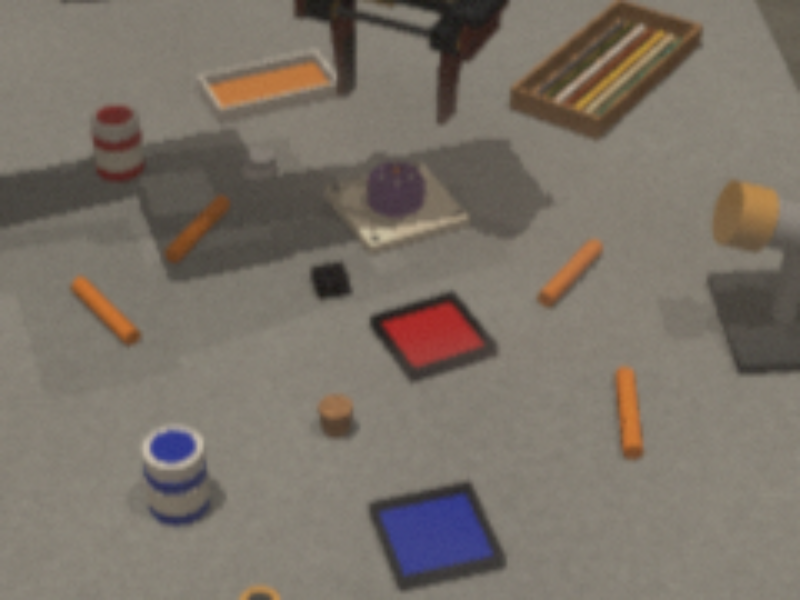

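The paperweight stands upright on the tile at crop (396,190), roughly in the middle. I'll move over to the red jar and check its centring from the top.

```bash

python3 -m jog '-0.06 -0.25 0 0 0 0 -1;-0.1 -0.5 0 0 0 0 -1;-0.143 -0.66 0 0 0 0 -1;-0.143 -0.66 0 0 0 0 -1;-0.143 -0.66 0 0 0 0 -1'
python3 -m jog '-0.06 -0.25 0 0 0 0 -1;-0.1 -0.5 0 0 0 0 -1;-0.143 -0.658 0 0 0 0 -1;-0.143 -0.658 0 0 0 0 -1;-0.143 -0.658 0 0 0 0 -1'
python3 - <<'E'
from h import *
im=snap("top","t2.png"); cv2.imwrite("pics/t2c.png",cv2.resize(cv2.cvtColor(im,cv2.COLOR_RGB2BGR)[140:240,140:260],(720,600)))
np.set_printoptions(precision=1,suppress=True)
for r in rect("paperweight","top",20)[:1]+rect("kiln_tile","top",12)[:1]: print(*r)
for n in("paperweight","kiln_tile"):
    for r in pinpoint(n,"top")[:1]: print(n,r["confidence"],w("top",r["xyz"]))
plan([370,280,42])
E
```

```text
t: 9.65
ee_pos: [498.1, 239.1, 131.6]
orientation: [-2.719, -1.573, 0.003]
ft_force: [0.1, -0.7, 0.6]
width: 87.8
grasp_force: 0.0
t: 10.15
ee_pos: [371.7, 280.5, 132.5]
orientation: [2.72, 1.572, 0.001]
ft_force: [-0.1, -0.2, 1.2]
width: 88.0
grasp_force: 0.0
0.94 [629.9 199.9] 2.0200531482696533 [55.2 51.6]
0.7 [ 629.9 -205.1] -76.3990306854248 [82.7 80.1]
paperweight 0.61 [627.7 194.6  13.4]
kiln_tile 0.85 [626.4 197.1   2.2]
pos [372.1 279.9 132.6] yaw -30.071444925164183 q6 1.1442426062277722 tilt -0.9999998637690839 shift [-0.005, -0.009, 0.453]
```

View pics/t2c.png

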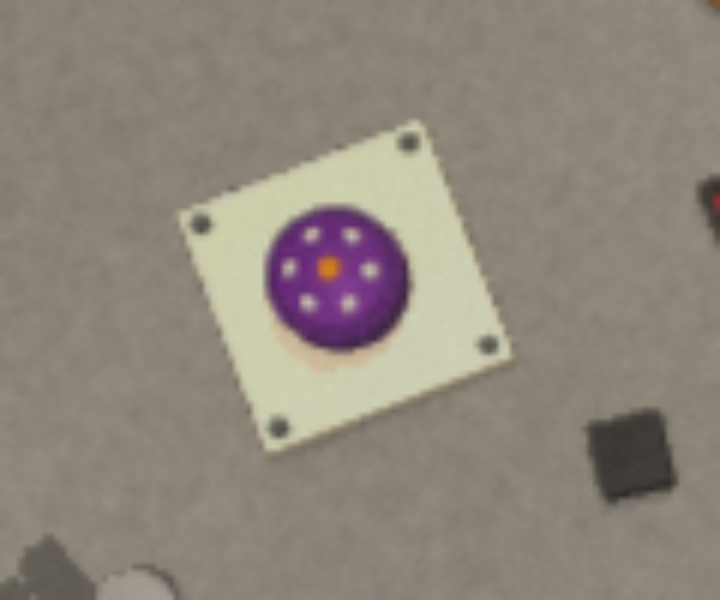

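The paperweight's silhouette is at crop (337,278) and the centre of the tile's dots at (344,285). Height parallax accounts for the difference, so it is centred within about 2 mm. Red jar next.

```bash

python3 -m jog '-0.003 -0.005 0.15 0 0 0 -1;-0.003 -0.005 0.3 0 0 0 -1;-0.003 -0.005 0.42 0 0 0 -1;-0.003 -0.005 0.46 0 0 0 -1;-0.003 -0.005 0.46 0 0 0 -1'
python3 -m jog '0 0 0 0 0 0 1;0 0 0 0 0 0 1;0 0 0 0 0 0 1;0 0 0 0 0 0 1;0 0 0 0 0 0 1;0 0 0 0 0 0 1;0 0 0 0 0 0 1;0 0 0 0 0 0 1'
python3 -c "
from h import *
plan([646.5,15.5,45])"
```

```text
t: 10.9
ee_pos: [369.5, 279.4, 39.8]
orientation: [2.721, 1.57, -0.003]
ft_force: [-0.7, 0.7, 0.8]
width: 87.5
grasp_force: 0.0
t: 11.7
ee_pos: [369.7, 280.1, 41.0]
orientation: [-2.72, -1.571, -0.001]
ft_force: [-0.6, -0.5, 6.3]
width: 45.6
grasp_force: 30.0
pos [369.7132592 280.1186921  40.9687922] yaw -29.980996516160502 q6 1.1459718329323894 tilt -0.9999999347972055 shift [-0.454, 1.86, -0.02]
```

```bash

python3 -m jog '0 0 -0.1 0 0 0 1;0 0 -0.25 0 0 0 1;0 0 -0.4 0 0 0 1;-0.05 0.2 -0.4 0 0 0 1;-0.1 0.4 -0.4 0 0 0 1;-0.15 0.62 -0.4 0 0 0 1;-0.15 0.62 -0.4 0 0 0 1'
python3 -m jog '-0.05 0.2 0 0 0 0 1;-0.1 0.4 0 0 0 0 1;-0.15 0.62 0 0 0 0 1;-0.15 0.62 0 0 0 0 1;-0.15 0.62 0 0 0 0 1'
python3 -m jog '-0.05 0.2 0 0 0 0 1;-0.1 0.4 0 0 0 0 1;-0.154 0.62 0 0 0 0 1;-0.154 0.62 0 0 0 0 1;-0.154 0.62 0 0 0 0 1'
python3 - <<'E'
from h import *
plan([647,16,45])
get_image("side")
np.set_printoptions(precision=1,suppress=True)
for n in("red_jar","red_bay"):
    for r in pinpoint(n,"side")[:1]: print(n,r["confidence"],w("side",r["xyz"]))
E
```

```text
t: 12.4
ee_pos: [465.7, 189.6, 121.0]
orientation: [2.723, 1.565, 0.004]
ft_force: [-0.1, 0.2, -1.4]
width: 44.9
grasp_force: 30.0
t: 12.9
ee_pos: [554.0, 103.7, 120.1]
orientation: [-2.721, -1.568, 0.002]
ft_force: [-0.4, 0.0, -0.9]
width: 45.4
grasp_force: 30.0
t: 13.4
ee_pos: [645.2, 16.2, 119.9]
orientation: [-2.72, -1.57, 0.003]
ft_force: [-0.7, 0.2, -1.3]
width: 45.5
grasp_force: 30.0
pos [645.18242175  16.21448136 119.94354038] yaw -29.997110251638574 q6 0.5298475213070227 tilt -0.9999977326412639 shift [0.004, 0.009, 0.375]
red_jar 0.94 [648.3  14.5  78.1]
red_bay 0.78 [649.1  18.   -3.7]
```

```bash

python3 -m jog '0.005 0.005 0.13 0 0 0 1;0.005 0.005 0.26 0 0 0 1;0.005 0.005 0.33 0 0 0 1;0.005 0.005 0.36 0 0 0 1;0.005 0.005 0.37 0 0 0 1;0.005 0.005 0.375 0 0 0 1;0.005 0.005 0.38 0 0 0 1;0.005 0.005 0.38 0 0 0 1'
python3 -m jog '0 0 0.005 0 0 0 1;0 0 0.005 0 0 0 1;0 0 0.005 0 0 0 1'
```

```text
t: 14.35
ee_pos: [648.3, 15.8, 45.4]
orientation: [2.72, 1.571, 0.002]
ft_force: [-0.2, 0.0, -0.8]
width: 45.2
grasp_force: 30.0
t: 14.65
ee_pos: [648.3, 15.8, 45.0]
orientation: [2.72, 1.571, 0.002]
ft_force: [-1.4, 0.0, 6.3]
width: 45.4
grasp_force: 30.0
```

```bash

python3 -m jog '0 0 0 0 0 0 -1;0 0 0 0 0 0 -1;0 0 0 0 0 0 -1;0 0 0 0 0 0 -1;0 0 -0.1 0 0 0 -1;0 0 -0.3 0 0 0 -1;0 0 -0.5 0 0 0 -1;0 0 -0.5 0 0 0 -1'
python3 -m jog '-0.25 -0.08 0 0 0 0 -1;-0.45 -0.16 0 0 0 0 -1;-0.64 -0.22 0 0 0 0 -1;-0.64 -0.22 0 0 0 0 -1;-0.64 -0.22 0 0 0 0 -1'
python3 -m jog '-0.25 -0.08 0 0 0 0 -1;-0.45 -0.16 0 0 0 0 -1;-0.64 -0.22 0 0 0 0 -1;-0.64 -0.22 0 0 0 0 -1;-0.64 -0.22 0 0 0 0 -1'
python3 - <<'E'
from h import *
plan([442,-162,40])
snap("side","s3.png")
np.set_printoptions(precision=1,suppress=True)
for n in("red_jar","red_bay","blue_bay","blue_jar"):
    for r in pinpoint(n,"side")[:1]: print(n,r["confidence"],w("side",r["xyz"]))
E
```

```text
t: 15.45
ee_pos: [651.4, 15.9, 149.4]
orientation: [2.716, 1.569, 0.013]
ft_force: [-0.4, -0.2, 0.7]
width: 87.7
grasp_force: 0.0
t: 15.95
ee_pos: [545.4, -73.6, 143.5]
orientation: [-2.722, -1.569, -0.0]
ft_force: [0.5, 0.5, 0.2]
width: 87.9
grasp_force: 0.0
t: 16.45
ee_pos: [444.8, -162.2, 143.8]
orientation: [2.721, 1.569, 0.002]
ft_force: [0.4, -0.0, 0.6]
width: 88.2
grasp_force: 0.0
pos [ 444.77200185 -162.17491908  143.80013301] yaw -30.046716845921175 q6 0.14914996113457857 tilt -0.9999991240871619 shift [-0.006, -0.013, 0.519]
red_jar 0.79 [651.2  16.4  -0.6]
red_bay 0.83 [646.4  17.5   1.6]
blue_bay 0.62 [ 633.9 -202.7   -2.1]
blue_jar 0.61 [ 443.4 -159.    -4.4]
```

View pics/s3.png

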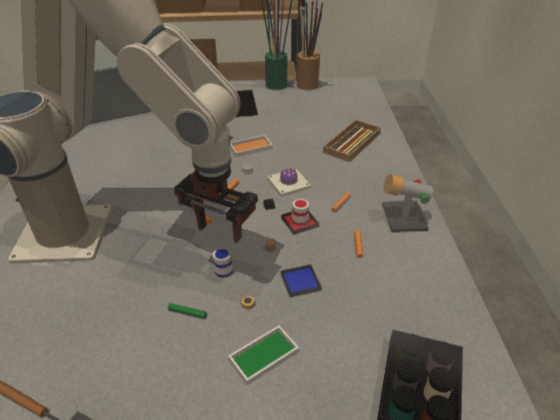

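The red jar stands in the red bay at (300,213), and the gripper is above the blue jar at (222,263). Grasping that one now.

```bash

python3 -m jog '-0.003 -0.007 0.15 0 0 0 -1;-0.003 -0.007 0.35 0 0 0 -1;-0.003 -0.007 0.48 0 0 0 -1;-0.003 -0.007 0.52 0 0 0 -1;-0.003 -0.007 0.52 0 0 0 -1'
python3 -m jog '0 0 0 0 0 0 1;0 0 0 0 0 0 1;0 0 0 0 0 0 1;0 0 0 0 0 0 1;0 0 0 0 0 0 1;0 0 0 0 0 0 1;0 0 0 0 0 0 1'
python3 -m jog '0 0 -0.1 0 0 0 1;0 0 -0.25 0 0 0 1;0 0 -0.4 0 0 0 1;0 0 -0.4 0 0 0 1'
python3 -c "
from h import *
plan([631,-204,45])"
```

```text
t: 17.2
ee_pos: [442.0, -161.1, 38.8]
orientation: [-2.718, -1.572, 0.002]
ft_force: [-0.2, -0.7, -0.1]
width: 88.0
grasp_force: 0.0
t: 17.9
ee_pos: [442.4, -161.9, 40.0]
orientation: [2.72, 1.571, 0.001]
ft_force: [-1.3, 0.0, 4.9]
width: 45.5
grasp_force: 30.0
t: 18.3
ee_pos: [444.0, -162.5, 122.4]
orientation: [2.717, 1.569, 0.005]
ft_force: [0.4, 0.2, -1.6]
width: 45.3
grasp_force: 30.0
pos [ 443.96864196 -162.5052646   122.39156056] yaw -29.986726421061793 q6 0.14728944342095882 tilt -0.9999848251545708 shift [0.287, 0.912, 0.392]
```

```bash

python3 -m jog '0.06 0.2 0 0 0 0 1;0.12 0.4 0 0 0 0 1;0.19 0.6 0 0 0 0 1;0.25 0.8 0 0 0 0 1;0.289 0.922 0 0 0 0 1;0.289 0.922 0 0 0 0 1;0.289 0.922 0 0 0 0 1'
python3 -m jog '0 0 0.13 0 0 0 1;0 0 0.26 0 0 0 1;0 0 0.33 0 0 0 1;0 0 0.36 0 0 0 1;0 0 0.37 0 0 0 1;0 0 0.375 0 0 0 1;0 0 0.38 0 0 0 1;0 0 0.38 0 0 0 1'
python3 -m jog '0 0 0.005 0 0 0 1;0 0 0.005 0 0 0 1;0 0 0.005 0 0 0 1'
```

```text
t: 19.0
ee_pos: [629.5, -203.4, 117.6]
orientation: [-2.718, -1.57, 0.003]
ft_force: [-0.2, 0.9, -2.0]
width: 45.4
grasp_force: 30.0
t: 19.8
ee_pos: [631.2, -204.0, 44.5]
orientation: [2.72, 1.571, 0.001]
ft_force: [-0.1, -0.3, -1.9]
width: 45.5
grasp_force: 30.0
t: 20.1
ee_pos: [631.2, -204.0, 44.0]
orientation: [2.72, 1.571, 0.001]
ft_force: [-2.4, 0.1, 5.2]
width: 45.3
grasp_force: 30.0
```

```bash

python3 -m jog '0 0 0 0 0 0 -1;0 0 0 0 0 0 -1;0 0 0 0 0 0 -1;0 0 0 0 0 0 -1;0 0 -0.1 0 0 0 -1;0 0 -0.3 0 0 0 -1;0 0 -0.5 0 0 0 -1;0 0 -0.5 0 0 0 -1'
python3 -m jog '0.14 -0.2 0 0 0 0 -1;0.28 -0.4 0 0 0 0 -1;0.42 -0.6 0 0 0 0 -1;0.58 -0.865 0 0 0 0 -1;0.58 -0.865 0 0 0 0 -1;0.58 -0.865 0 0 0 0 -1'
python3 -m jog '0.14 -0.2 0 0 0 0 -1;0.28 -0.4 0 0 0 0 -1;0.42 -0.6 0 0 0 0 -1;0.58 -0.865 0 0 0 0 -1;0.58 -0.865 0 0 0 0 -1;0.58 -0.865 0 0 0 0 -1'
python3 - <<'E'
from h import *
np.set_printoptions(precision=1,suppress=True)
snap("side","s4.png")
for n in("blue_jar","blue_bay","amber_rod"):
    for r in pinpoint(n,"side")[:4]: print(n,r["confidence"],w("side",r["xyz"]))
get_image("top")
for r in rect("amber_rod","top",8)+rect("blue_bay","top",12): print(*r)
plan([447.3,170.5,18],-30)
E
```

```text
t: 20.9
ee_pos: [634.2, -205.0, 148.5]
orientation: [2.714, 1.568, 0.01]
ft_force: [1.0, -0.6, 0.0]
width: 87.7
grasp_force: 0.0
t: 21.5
ee_pos: [537.9, -15.5, 142.3]
orientation: [-2.718, -1.575, 0.001]
ft_force: [0.6, -0.4, 0.1]
width: 87.5
grasp_force: 0.0
t: 22.1
ee_pos: [447.6, 170.6, 142.7]
orientation: [2.718, 1.574, 0.001]
ft_force: [-0.1, -1.3, -0.6]
width: 87.8
grasp_force: 0.0
blue_jar 0.85 [ 631.9 -205.3   -1.6]
blue_bay 0.98 [ 632.6 -202.7   -2.6]
amber_rod 0.6 [448.2 169.8   9. ]
amber_rod 0.55 [793.2 -86.8   9.4]
amber_rod 0.54 [371.7  58.4   9.3]
amber_rod 0.49 [769.9  90.    7. ]
0.77 [371.6  60.3] -54.89839553833008 [85.8 15.8]
0.72 [792.  -86.8] 86.38693237304688 [89.  19.9]
0.57 [771.9  90.5] 53.258384704589844 [92.3 16.4]
0.44 [429.9 139.3] 46.449893951416016 [17.3 12.4]
0.84 [ 630.6 -204. ] -77.76612949371338 [81.  79.5]
0.68 [646.9  14. ] 22.5826473236084 [83.6 80.8]
pos [447.7 168.9 142.6] yaw -30.097381123141872 q6 0.8613849923725331 tilt -0.9999999886310994 shift [0.006, -0.006, 0.623]
turn z (tool, down => sign flip) -0.003 alt 5.997
```

```bash

python3 -m jog '0 0 0.2 0 0 0 -0.3;0 0 0.4 0 0 0 -0.3;0 0 0.55 0 0 0 -0.3;0 0 0.6 0 0 0 -0.3;0 0 0.612 0 0 0 -0.3;0 0 0.612 0 0 0 -0.3'
python3 -m jog '0 0 0 0 0 0 1;0 0 0 0 0 0 1;0 0 0 0 0 0 1;0 0 0 0 0 0 1;0 0 0 0 0 0 1;0 0 0 0 0 0 1;0 0 0 0 0 0 1'
python3 -m jog '0 0 -0.1 0 0 0 1;0 0 -0.25 0 0 0 1;0 0 -0.4 0 0 0 1;0 0 -0.4 0 0 0 1'
python3 - <<'E'
from h import *
np.set_printoptions(precision=1,suppress=True)
plan([510,407.5,24.5],-70)
get_image("side")
for r in pinpoint("amber_rod","side")[:4]: print(r["confidence"],w("side",r["xyz"]))
E
```

```text
t: 23.05
ee_pos: [447.6, 170.0, 20.8]
orientation: [2.721, 1.571, 0.001]
ft_force: [0.4, 0.5, 0.6]
width: 57.2
grasp_force: 0.0
t: 23.75
ee_pos: [447.0, 170.1, 20.4]
orientation: [-2.72, -1.571, -0.0]
ft_force: [-0.9, 0.4, 2.7]
width: 15.3
grasp_force: 30.0
t: 24.15
ee_pos: [449.0, 170.7, 103.2]
orientation: [2.719, 1.571, 0.009]
ft_force: [-0.4, -0.7, 0.3]
width: 15.2
grasp_force: 30.0
pos [449.  170.7 103.2] yaw -29.98118876009162 q6 0.8618590283345181 tilt -0.9999832094230042 shift [1.176, -0.329, 0.397]
turn z (tool, down => sign flip) 1.334 alt -4.666
0.69 [374.   59.6   6.5]
0.59 [771.7  90.5  10.6]
0.58 [789.1 -86.7  10.9]
0.43 [452.1 169.   92.4]
```

```bash

python3 -m jog '0.15 -0.04 0 0 0 0 1;0.3 -0.08 0 0 0 0 1;0.45 -0.12 0 0 0 0 1;0.594 -0.161 0 0 0 0 1;0.594 -0.161 0 0 0 0 1'
python3 -m jog '0.15 -0.04 0 0 0 0.2 1;0.3 -0.08 0 0 0 0.4 1;0.45 -0.12 0 0 0 0.667 1;0.594 -0.161 0 0 0 0.667 1;0.594 -0.161 0 0 0 0.667 1;0.594 -0.161 0 0 0 0.667 1'
python3 -m jog '0 0 0 0 0 0.3 1;0 0 0 0 0 0.5 1;0 0 0 0 0 0.667 1;0 0 0 0 0 0.667 1;0 0 0 0 0 0.667 1'
python3 - <<'E'
from h import *
np.set_printoptions(precision=1,suppress=True)
plan([510,407.5,24.5],-70)
im=snap("side","s5.png");cv2.imwrite("pics/s5c.png",cv2.resize(cv2.cvtColor(im,cv2.COLOR_RGB2BGR)[80:200,170:330],(800,600)))
for n in("amber_rod","amber_tray"):
  for r in pinpoint(n,"side")[:4]: print(n,r["confidence"],w("side",r["xyz"]))
E
```

```text
t: 24.75
ee_pos: [479.0, 291.7, 98.8]
orientation: [-2.718, -1.574, -0.0]
ft_force: [-0.4, 0.2, 0.6]
width: 15.1
grasp_force: 30.0
t: 25.35
ee_pos: [508.8, 406.9, 98.4]
orientation: [2.95, 1.076, -0.005]
ft_force: [-0.4, -1.1, -0.8]
width: 15.1
grasp_force: 30.0
t: 25.85
ee_pos: [509.5, 406.6, 99.7]
orientation: [3.093, 0.548, -0.002]
ft_force: [-0.4, 0.0, -1.6]
width: 15.4
grasp_force: 30.0
pos [509.5 406.6  99.7] yaw -69.91002681432742 q6 1.875533657012817 tilt -0.9999985599292518 shift [0.005, -0.004, 0.376]
turn z (tool, down => sign flip) 0.003 alt -5.997
amber_rod 0.68 [770.9  89.4   6.3]
amber_rod 0.67 [790.9 -86.1   9.3]
amber_rod 0.57 [509.3 407.5  89.5]
amber_rod 0.41 [372.8  58.5   9.6]
amber_tray 0.79 [507.9 409.4  -3.8]
```

View pics/s5c.png

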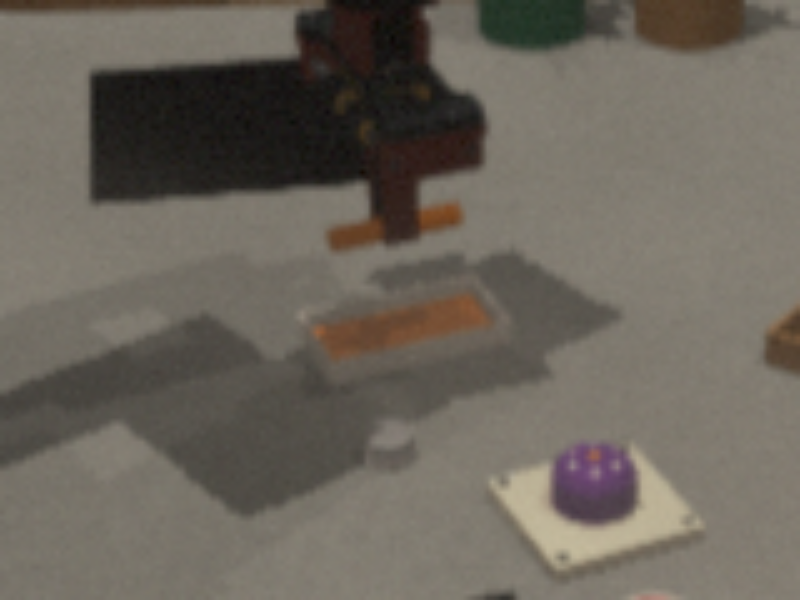

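The rod at crop (397,228) is parallel to the tray and centred over it, with the tray at (408,325). Lowering it now.

```bash

python3 -m jog '0.003 0 0.13 0 0 0 1;0.003 0 0.26 0 0 0 1;0.003 0 0.33 0 0 0 1;0.003 0 0.36 0 0 0 1;0.003 0 0.37 0 0 0 1;0.003 0 0.377 0 0 0 1;0.003 0 0.377 0 0 0 1'
python3 -m jog '0 0 0.005 0 0 0 1;0 0 0.005 0 0 0 1;0 0 0.005 0 0 0 1'
```

```text
t: 26.7
ee_pos: [511.0, 408.6, 25.7]
orientation: [-3.093, -0.546, -0.002]
ft_force: [0.3, 0.6, -1.1]
width: 15.1
grasp_force: 30.0
t: 27.0
ee_pos: [510.8, 408.4, 24.5]
orientation: [-3.093, -0.545, -0.001]
ft_force: [-0.3, 0.1, 2.3]
width: 15.4
grasp_force: 30.0
```

```bash

python3 -m jog '0 0 0 0 0 0 0.4;0 0 0 0 0 0 0.4;0 0 0 0 0 0 0.4;0 0 0 0 0 0 0.4;0 0 -0.05 0 0 0 0.4;0 0 -0.2 0 0 0 0.4;0 0 -0.4 0 0 0 0.4;0 0 -0.5 0 0 0 0.4'
python3 -m jog '-0.12 0.19 0 0 0 0 -0.3;-0.24 0.38 0 0 0 0 -0.3;-0.36 0.57 0 0 0 0 -0.3;-0.467 0.756 0 0 0 0 -0.3;-0.467 0.756 0 0 0 0 -0.3;-0.467 0.756 0 0 0 0 -0.3'
python3 -m jog '-0.12 0.19 0 0 0 0 -0.3;-0.24 0.38 0 0 0 0 -0.3;-0.36 0.57 0 0 0 0 -0.3;-0.467 0.756 0 0 0 0 -0.3;-0.467 0.756 0 0 0 0 -0.3;-0.467 0.756 0 0 0 0 -0.3'
python3 - <<'E'
from h import *
np.set_printoptions(precision=1,suppress=True)
im=snap("top","t6.png");cv2.imwrite("pics/t6c.png",cv2.resize(cv2.cvtColor(im,cv2.COLOR_RGB2BGR)[170:330,60:220],(600,600)))
for r in rect("green_rod","top",8)+rect("green_tray","top",16)+rect("amber_rod","top",12): print(*r)
plan([366.5,-288,125],-109)
E
```

```text
t: 27.8
ee_pos: [511.7, 409.1, 127.7]
orientation: [-3.092, -0.545, -0.006]
ft_force: [-0.5, -0.1, 0.4]
width: 26.2
grasp_force: 0.0
t: 28.4
ee_pos: [475.0, 233.7, 124.8]
orientation: [-3.094, -0.542, -0.002]
ft_force: [-0.1, -0.0, -0.2]
width: 56.9
grasp_force: 0.0
t: 29.0
ee_pos: [439.7, 60.3, 124.4]
orientation: [-3.094, -0.543, -0.003]
ft_force: [-0.1, 0.1, 0.1]
width: 57.1
grasp_force: 0.0Traceback (most recent call last):
  File "<stdin>", line 4, in <module>
  File "h.py", line 22, in rect
    P=np.array([pix(c,a,b,z)[:2] for a,b in zip(u,v)],np.float32)
                ~~~^^^^^^^^^
  File "h.py", line 11, in pix
    m,Rm,o=cam(n); d=Rm@np.array([(u-m["cx"])/m["fx"],(v-m["cy"])/m["fy"],1]); return o+d*(z-o[2])/d[2]
           ~~~^^^
  File "h.py", line 5, in cam
    m=camera_model(n); o=np.array(m["orientation"],float)
ValueError: time passes only in moves, steps and waits
```

View pics/t6c.png

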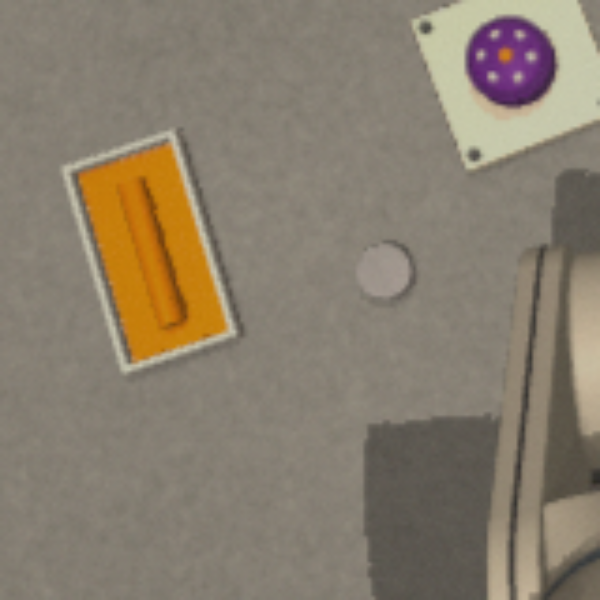

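The amber rod lies flat inside the amber tray at crop (155,252). The error came from calling camera_model once per pixel, so I'll cache it. Now on to the green rod.

```bash
sed -i 's/^def cam(n):/import functools\n@functools.lru_cache(None)\ndef cam(n):/' h.py
python3 -m jog '-0.12 0.19 0 0 0 0 -0.3;-0.24 0.38 0 0 0 0 -0.3;-0.36 0.57 0 0 0 0 -0.3;-0.467 0.756 0 0 0 0 -0.3;-0.467 0.756 0 0 0 0 -0.3;-0.467 0.756 0 0 0 0 -0.3'
python3 -m jog '-0.12 0.19 0 0 0 0 -0.3;-0.24 0.38 0 0 0 0.2 -0.3;-0.36 0.57 0 0 0 0.4 -0.3;-0.467 0.756 0 0 0 0.65 -0.3;-0.467 0.756 0 0 0 0.65 -0.3;-0.467 0.756 0 0 0 0.65 -0.3'
python3 -m jog '0 0 0 0 0 0.3 -0.3;0 0 0 0 0 0.5 -0.3;0 0 0 0 0 0.65 -0.3;0 0 0 0 0 0.65 -0.3;0 0 0 0 0 0.65 -0.3'
python3 - <<'E'
from h import *
np.set_printoptions(precision=1,suppress=True)
im=snap("side","s7.png")
for r in rect("green_rod","side",8)+rect("green_tray","side",16): print(*r)
for n in("green_rod","green_tray"):
  for r in pinpoint(n,"side")[:2]: print(n,r["confidence"],w("side",r["xyz"]))
plan([366.5,-288,20.5],-109)
E
```

```text
t: 29.75
ee_pos: [402.9, -113.8, 123.9]
orientation: [-3.094, -0.544, -0.001]
ft_force: [-0.9, 1.2, 0.2]
width: 57.3
grasp_force: 0.0
t: 30.35
ee_pos: [367.0, -287.0, 123.7]
orientation: [-3.141, -0.016, 0.0]
ft_force: [-0.9, -0.2, 0.5]
width: 56.9
grasp_force: 0.0
t: 30.85
ee_pos: [366.8, -286.2, 123.8]
orientation: [-3.099, 0.51, 0.001]
ft_force: [0.6, -0.1, 0.4]
width: 57.4
grasp_force: 0.0
0.74 [ 367.5 -288.2] -19.057640075683594 [95.  20.3]
0.79 [ 539.5 -413.3] 33.32426071166992 [136.  80.]
green_rod 0.66 [ 370.  -287.5    9.5]
green_rod 0.28 [ 631.3 -199.5    1.5]
green_tray 0.61 [ 540.2 -409.5    0.8]
green_tray 0.29 [648.8  14.9   0.1]
pos [ 366.3 -287.6  123.9] yaw -108.92698932820214 q6 1.2100237289812117 tilt -0.9999999891863376 shift [0.001, 0.002, 0.517]
turn z (tool, down => sign flip) 0.002 alt -5.998
```

View pics/s7.png

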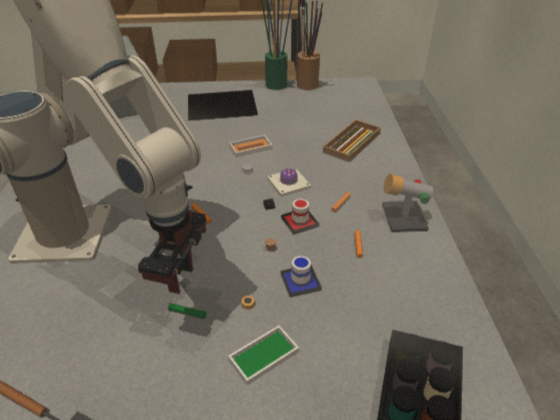

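Everything placed so far looks right: paperweight (289,176), jars (300,212) and (301,270), amber rod in its tray (250,145). The gripper is above the green rod at (187,311).

```bash

python3 -m jog '0.002 0.002 0.2 0 0 0 -0.3;0.002 0.002 0.35 0 0 0 -0.3;0.002 0.002 0.47 0 0 0 -0.3;0.002 0.002 0.51 0 0 0 -0.3;0.002 0.002 0.518 0 0 0 -0.3;0.002 0.002 0.518 0 0 0 -0.3'
python3 -m jog '0 0 0 0 0 0 1;0 0 0 0 0 0 1;0 0 0 0 0 0 1;0 0 0 0 0 0 1;0 0 0 0 0 0 1;0 0 0 0 0 0 1;0 0 0 0 0 0 1'
python3 -m jog '0 0 -0.1 0 0 0 1;0 0 -0.25 0 0 0 1;0 0 -0.4 0 0 0 1;0 0 -0.4 0 0 0 1'
python3 - <<'E'
from h import *
np.set_printoptions(precision=1,suppress=True)
plan([539.5,-408.5,24.5],-56.6)
E
```

```text
t: 31.7
ee_pos: [366.8, -288.7, 20.7]
orientation: [3.098, -0.518, 0.001]
ft_force: [-0.0, -0.9, 1.1]
width: 57.2
grasp_force: 0.0
t: 32.4
ee_pos: [366.5, -288.4, 20.4]
orientation: [3.098, -0.519, 0.0]
ft_force: [-1.1, 0.2, 2.8]
width: 15.5
grasp_force: 30.0
t: 32.8
ee_pos: [368.1, -289.8, 103.1]
orientation: [3.096, -0.518, 0.008]
ft_force: [1.0, -0.1, 0.4]
width: 15.1
grasp_force: 30.0
pos [ 368.1 -289.8  103.1] yaw -109.00222825703175 q6 1.2102057511259157 tilt -0.999983327622386 shift [1.001, 0.282, 0.399]
turn z (tool, down => sign flip) -1.747 alt 4.253
```

```bash

python3 -m jog '0.15 0.04 0 0 0 0 1;0.3 0.08 0 0 0 0 1;0.4 0.12 0 0 0 0 1;0.507 0.143 0 0 0 0 1;0.507 0.143 0 0 0 0 1'
python3 -m jog '0.15 0.04 0 0 0 -0.2 1;0.3 0.08 0 0 0 -0.4 1;0.4 0.12 0 0 0 -0.65 1;0.507 0.143 0 0 0 -0.875 1;0.507 0.143 0 0 0 -0.875 1;0.507 0.143 0 0 0 -0.875 1'
python3 -m jog '0 0 0 0 0 -0.25 1;0 0 0 0 0 -0.5 1;0 0 0 0 0 -0.75 1;0 0 0 0 0 -0.872 1;0 0 0 0 0 -0.872 1;0 0 0 0 0 -0.872 1'
python3 - <<'E'
from h import *
np.set_printoptions(precision=1,suppress=True)
plan([539.5,-408.5,24.5],-56.6)
im=snap("side","s8.png");cv2.imwrite("pics/s8c.png",cv2.resize(cv2.cvtColor(im,cv2.COLOR_RGB2BGR)[240:400,180:380],(750,600)))
for n in("green_rod","green_tray"):
  for r in pinpoint(n,"side")[:2]: print(n,r["confidence"],w("side",r["xyz"]))
E
```

```text
t: 33.3
ee_pos: [454.9, -349.7, 99.4]
orientation: [3.098, -0.518, 0.002]
ft_force: [-0.1, 0.4, 0.6]
width: 15.3
grasp_force: 30.0
t: 33.9
ee_pos: [538.1, -407.4, 99.0]
orientation: [-3.134, -0.194, 0.003]
ft_force: [-0.6, 0.6, -0.0]
width: 15.2
grasp_force: 30.0
t: 34.5
ee_pos: [538.5, -407.8, 100.0]
orientation: [-3.009, -0.898, 0.001]
ft_force: [0.5, -0.3, -0.3]
width: 15.2
grasp_force: 30.0
pos [ 538.5 -407.8  100. ] yaw -56.77773585919966 q6 0.3252552351127255 tilt -0.9999991109835042 shift [0.002, 0.006, 0.377]
turn z (tool, down => sign flip) -0.006 alt 5.994
green_rod 0.67 [ 540.4 -413.3   91.5]
green_tray 0.84 [ 539.6 -406.1   -2.7]
green_tray 0.54 [653.8  14.6   0.2]
```

View pics/s8c.png

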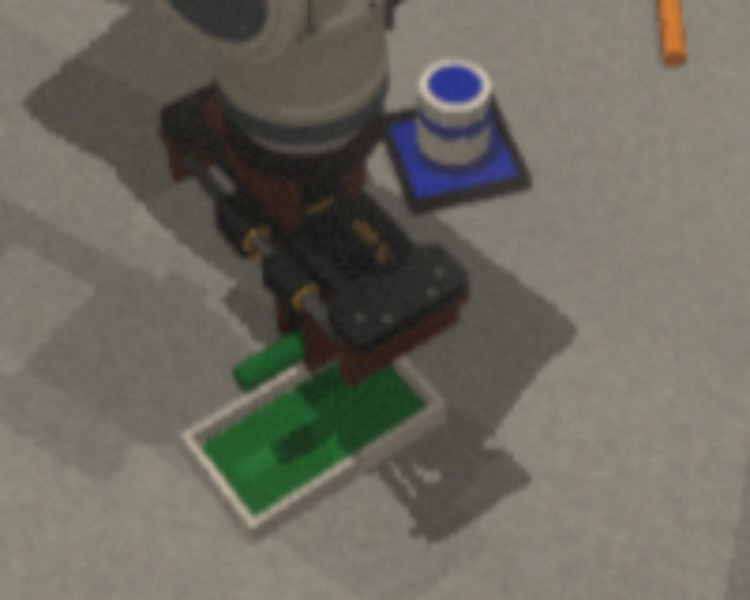

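The green rod at crop (270,360) is parallel to the tray and about 80 mm above its centre. The blue jar stands in its bay at (455,130). Lowering the rod.

```bash

python3 -m jog '0.002 0.003 0.13 0 0 0 1;0.002 0.003 0.26 0 0 0 1;0.002 0.003 0.33 0 0 0 1;0.002 0.003 0.36 0 0 0 1;0.002 0.003 0.37 0 0 0 1;0.002 0.003 0.377 0 0 0 1;0.002 0.003 0.377 0 0 0 1'
python3 -m jog '0 0 0.004 0 0 0 1;0 0 0.004 0 0 0 1;0 0 0.004 0 0 0 1'
```

```text
t: 35.35
ee_pos: [540.8, -409.2, 25.7]
orientation: [3.008, 0.902, 0.001]
ft_force: [-0.2, -0.9, -1.2]
width: 15.3
grasp_force: 30.0
t: 35.65
ee_pos: [540.4, -408.9, 24.4]
orientation: [3.009, 0.903, 0.0]
ft_force: [-0.0, 0.4, 0.1]
width: 15.2
grasp_force: 30.0
```

```bash

python3 -m jog '0 0 0.004 0 0 0 1;0 0 0.004 0 0 0 1;0 0 0.004 0 0 0 1'
python3 -m jog '0 0 0 0 0 0 0.4;0 0 0 0 0 0 0.4;0 0 0 0 0 0 0.4;0 0 0 0 0 0 0.4;0 0 -0.05 0 0 0 0.4;0 0 -0.2 0 0 0 0.4;0 0 -0.4 0 0 0 0.4;0 0 -0.6 0 0 0 0.4'
python3 -m jog '0 0 -0.2 0 0 0 -0.3;-0.3 0 -0.5 0 0 0 -0.3;-0.5 0 -0.6 0 0 0 -0.3;-0.6 0 -0.6 0 0 0 -0.3;-0.6 0 -0.6 0 0 0 -0.3;-0.6 0 -0.6 0 0 0 -0.3;-0.6 0 -0.6 0 0 0 -0.3'
python3 - <<'E'
from h import *
im=snap("top","t9.png");cv2.imwrite("pics/t9c.png",cv2.resize(cv2.cvtColor(im,cv2.COLOR_RGB2BGR)[90:350,60:500],(800,473),interpolation=cv2.INTER_CUBIC))
im=snap("side","s9.png");cv2.imwrite("pics/s9c.png",cv2.resize(cv2.cvtColor(im,cv2.COLOR_RGB2BGR)[110:410,140:440],(600,600),interpolation=cv2.INTER_CUBIC))
E
```

```text
t: 35.95
ee_pos: [540.5, -408.9, 24.4]
orientation: [3.009, 0.903, 0.0]
ft_force: [-2.5, 1.2, 8.3]
width: 15.4
grasp_force: 30.0
t: 36.75
ee_pos: [540.0, -408.6, 144.7]
orientation: [-3.008, -0.903, 0.001]
ft_force: [0.4, -0.4, -0.2]
width: 26.4
grasp_force: 0.0
t: 37.45
ee_pos: [440.5, -474.1, 262.8]
orientation: [-3.008, -0.903, 0.0]
ft_force: [0.4, -0.3, -0.7]
width: 56.7
grasp_force: 0.0
```

View pics/t9c.png

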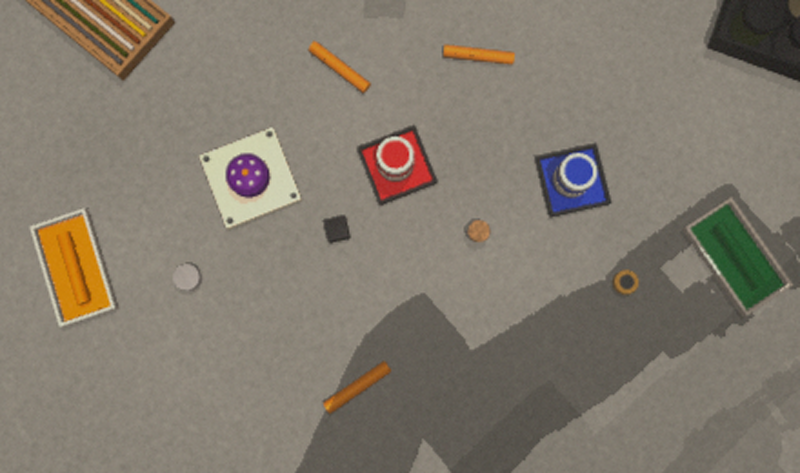

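View pics/s9c.png

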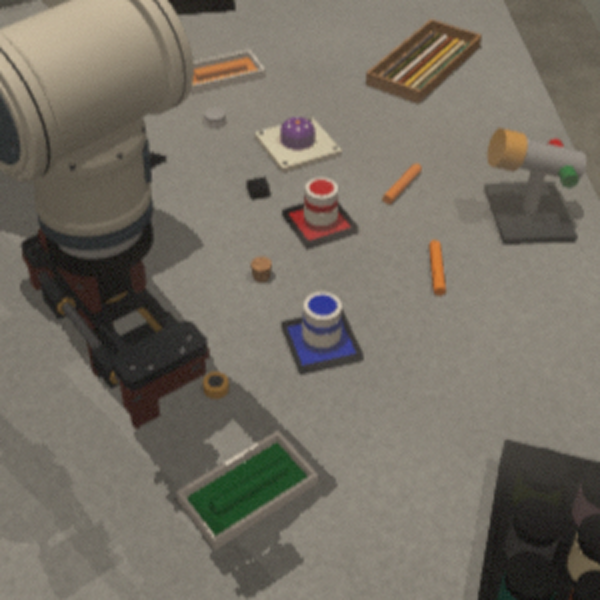

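Both pictures show every item in place: paperweight (248,175), jars (395,160) and (575,175), amber rod (73,267), green rod (735,255) in the top crop. The gripper is empty and clear of everything.

```bash
python3 -c "
from workcell import close_job; print(close_job())"
```

```text
the job is handed in; nothing more can be done
None
```

The job is handed in at about 38 s robot time: the paperweight was set on the tile first, then both jars were stood in their bays and both rods laid in their trays, all confirmed in the final pictures with the gripper empty and clear.

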